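Check the colour probe and hang it up

ROBOT

A 6-joint arm with a two-finger parallel gripper is mounted at the origin on the work surface. World frame = base frame: x ahead of the robot, y to its left, z up, the work surface at z = 0. Lengths are in m, angles in rad, forces in N, time in s.
With the tool pointing down it reaches from about 0.25 to 0.725 m from the base axis. Payload 4 kg.
Tool frame: the origin (TCP) lies at the very end of the fingers, on their centre line; the grasp point (between the pads) lies 19 mm behind it; z points along the fingers, y is the line along which they close (so a half turn about z gives the same grasp; the last joint's range is limited). The gripper opens to 85 mm and grips with 20 to 120 N. Pads are 22 mm wide; open, the fingers measure 114 mm over their backs; the gripper's body (76 mm by 85 mm) begins 54 mm behind the grasp point. The pads swing forward as they close: fully open they stand 13 mm farther back than shut.
Start: joints at [-1.121, 0.241, 0.005, 1.335, 0, 1.571], TCP at [0.217, -0.45, 0.231] pointing down, gripper open.
Joint ranges: [-2.72, 2.72], [-1.05, 1.87], [-1.09, 1.28], [-1.99, 2.15], [-1.42, 1.44], [-3.14, 3.14]. Speed limits (rad/s): [2.79, 2.79, 3.14, 3.14, 3.14, 3.14].

INTERFACE

Orientations are given as a unit quaternion [x, y, z, w].
In Python, from workcell import * gives the robot as it stands. The module is installed in compiled form; this text tells all that it offers.
- The arm moves only by the tool send_rows, never from a script. Its argument "steps" is text: rows parted by semicolons, each of 7 numbers parted by spaces: the opening, from -1 (shut) to 1 (fully open), then the shift along the world's x, y, z in m, then the turn, a rotation vector about the world's x, y, z in rad. A call has exactly 5 rows; each row shifts and turns the commanded pose from where the row before left it; what a row does not reach is not made up. A row lasts 1/12 s, in which the tool goes at most 41.7 mm and 7.16 degrees, less where a joint would pass 70% of its speed; a pose out of reach is approached as far as the arm can. A call is refused whole if a number of a shift passes 0.0417 or a number of a turn 0.125, either way. A call with a gripper value outside its range is refused whole. The fingers move at their own pace and stop on an object; the grip force is fixed at half the most. Time passes only in rows, so rows that do not move let the fingers close, or fill a call up. It gives the time, the measured TCP pose, the force, the opening and the grip force at its end, in the units of the state.
- get_obs(): the state, without advancing time (a new reading comes with each control period).
- camera(name): name is "scene" or "top" or "wrist"; returns a dict with "frame" (400x640x3 uint8, red, green, blue), "range_z" (400x640 float32, m along the optical axis (not along the pixel's ray), 0 where there is no reading), "camera_matrix" (3x3 intrinsics, pixels), "extrinsics" (4x4, takes a point from world to camera coordinates); the wrist camera has in their place "T_tool_cam" (4x4, takes a point from camera to tool coordinates, whose origin is the TCP and whose axes are the flange's). Camera axes: x right, y down, z forward; pixel columns grow to the right and rows downward; lengths in m; the calibration is good to about 2 mm. A picture is of the moment at which its call begins: read the wrist's pose just before it.
- job_done(): hands the job in; it is judged then, once.
The state is a dict: "clock": time; "joint_pos": joint angles; "joint_vel": joint speeds; "tau": joint torques, N m; "eef_pos": TCP position; "tool_rot": TCP orientation; "ft_force": force on the tool from outside, world axes, zero at the start; "ft_torque": the same for the moment, N m; "grip_width": finger opening in m; "grasp_force": force on a finger pad.
Only numpy, scipy, OpenCV 4.12 (cv2) and the standard library are available. Lean on these libraries where they do the work, as an engineer would, in place of code of your own. Each camera call takes 0.05 s, during which the arm holds its last target. There are 200 camera calls.

TASK

Take the orange colour probe out of its dock by the white eye plate and check it: touch the middle of the white reference tile with its metal foot for a moment, then the middle of the dark blue tile. Then set the probe down flat on the green mat, let go, take it again by its orange body and hang it by its eye on the red-tipped peg of the stand, well down the peg with its body hanging below against the sloping board. Leave the other things on the bench where they stand.

Things in the scene. Friction and masses are not known exactly. Their poses are not given: they have to be found in the camera images.
- probe: loose colour probe, 177 mm, 0.16 kg. Orange body 28 mm wide, x -42 to 85, z 14 to 36 mm. White eye plate 36 wide, x -92 to -42, z 20 to 30 mm, with a 25 mm hole along z. Steel foot, 18 mm diameter, under x = 74 (z 0 to 14); 14 mm heel under x = -30, so it stands level. Origin: level of the foot's underside, on the middle line; x from eye to foot, z up. Starts in the dock, 6 mm above the table
- probe_eye (a point): centre of the eye plate's 25 mm hole, at (-70, 0, 25) mm in the probe's frame; the hole runs along the probe's z
- probe_tip (a point): middle of the steel foot's flat end, at (74, 0, 0) mm in the probe's frame
- dock: fixed grey open-topped dock, origin on the table below the docked probe's origin, same axes. Floor 6 mm thick; side walls 34 mm apart inside, 46 mm high (above the docked probe's top), x -33 to 93 mm; end wall 36 mm high at x = 92 mm. Only the eye plate sticks out; the probe lifts straight up
- tile_white: fixed white tile 52 x 52 x 6 mm lying on the reference block, origin at the centre of its underside, 28 mm above the table, so its top is 34 mm above the table
- tile_blue: fixed dark blue tile, same size and height; which of the two places each tile has varies
- block: fixed dark grey block 80 (x) x 170 (y) x 28 mm that carries the two tiles side by side, centres 38 mm either side of the middle along its y; origin at the centre of its underside
- mat: fixed flat green rubber mat 130 (x) x 220 (y) x 4 mm, origin at the centre of its underside; its top is 4 mm above the table
- stand: fixed stand, 245 mm high at most. Blue foot 190 (x) x 120 (y) x 12 mm, origin at the centre of its underside, front towards -x. White board 110 mm wide rises from near the front, leaning back to +x, 60 degrees from level. Two blue guards, 52 mm apart inside, stand 55 mm out of the board beside the peg, from 30 mm below to 45 mm above it: no room for fingers beside the eye plate
- peg: steel peg, 10 mm in diameter, 65 mm long, red tip, on the stand's board between the guards. Origin at its root on the board, 174 mm above the table; z runs along the peg to its tip, towards the stand's front and up, 50 degrees from level; y is level across the board. The board is clear for 185 mm below it
- water_bottle: bystander: clear bottle with red cap, 190 mm high, 62 mm in diameter, origin at its base
- cup_a: bystander: small clear sample cup, 48 mm in diameter, 45 mm high, origin at its base
- cup_b: bystander: small clear sample cup, 48 mm in diameter, 45 mm high, origin at its base
- dropper: bystander: small white dropper bottle with green cap, 55 mm high, origin at its base
- carton: bystander: green and white carton 70 x 120 x 35 mm, origin at its underside
- jar: bystander: clear jar with white lid, 90 mm in diameter and high, origin at its base
Not all that is in view belongs to the job. What is meant by the probe is not purple, and is the larger of those in its own colour.

How it is judged:
On the way, in this order (a step that is already met when the one before it is completed fails the run):
1. the probe's foot touches the white tile within 18 mm of its middle (contact force between probe and tile_white above 0.3 N and horizontal distance between probe_tip and tile_white below 0.018 m), for 0.1 s.
2. the probe's foot touches the dark blue tile within 18 mm of its middle (contact force between probe and tile_blue above 0.3 N and horizontal distance between probe_tip and tile_blue below 0.018 m), for 0.1 s.
3. the probe lies level on the mat, free of the fingers (contact force between probe and mat above 0.2 N and contact force between the fingers and probe below 0.05 N and angle between probe's own z axis and vertical below 0.25 rad and linear speed of probe below 0.02 m/s), for 0.1 s.
At the end, for the whole second after the job is handed in: the probe hangs still and released on the peg: the peg passes through its eye (hole centre within 15 mm of the peg's axis and 5 to 48 mm from the peg's root), the probe's weight on the peg and its foot end hanging below (its x axis pointing at least 36 degrees below level) (x of probe_eye in the frame of peg between -0.015 and 0.015 m and y of probe_eye in the frame of peg between -0.015 and 0.015 m and z of probe_eye in the frame of peg between 0.005 and 0.048 m and angle between probe's own x axis and vertical above 2.2 rad and contact force between probe and peg above 0.1 N and linear speed of probe below 0.02 m/s and angular speed of probe below 0.2 rad/s); the robot touches nothing.
It fails at once if a bystander (bottle, cup, dropper, carton or jar) is moved more than 30 mm (distance of any of water_bottle, cup_a, cup_b, dropper, carton, jar from where it was at the start of the episode above 0.03 m).
It also fails if it takes over 69 s, if anything falls off the work surface, if the arm or the gripper's body presses on something with over 40 N, if the wrist force passes 120 N, or if a joint passes its speed limit or range.

## Working session

There is one attempt and no reset: what is moved stays moved. The work goes in short steps, Python scripts to look and compute and a tool call to move; the robot and the scene stay as the last step left them, time stands still between calls to the robot, and variables do not carry over. Pictures are saved under pics/ and viewed, at most 10 in all, crops included, and the job is handed in when it is done.

Besides the shell and the picture viewer there is one more tool, called after "Request:" as a command line: name --argument value ..., lists and objects as JSON in quotes. send_rows: Moves the arm, as the interface text tells. Its arguments: {"type":"object","properties":{"steps":{"type":"string"}},"required":["steps"]}

```bash
mkdir -p pics
cat > h.py <<'E'
from workcell import *
import numpy as np, cv2
from scipy.spatial.transform import Rotation as R
def grab(n):
    o=get_obs(); c=camera(n); np.savez(f'pics/{n}.npz',**c,p=o['eef_pos'],q=o['tool_rot']); return c
def load(n): return np.load(f'pics/{n}.npz')
def cloud(c):
    K=c['camera_matrix'];d=c['range_z'];v,u=np.mgrid[:400,:640]
    P=np.stack([(u-K[0,2])/K[0,0]*d,(v-K[1,2])/K[1,1]*d,d],-1)
    if 'extrinsics' in c: T=np.linalg.inv(c['extrinsics'])
    else:
        T=np.eye(4);T[:3,:3]=R.from_quat(c['q']).as_matrix();T[:3,3]=c['p'];T=T@c['T_tool_cam']
    return P@T[:3,:3].T+T[:3,3]
def save(c,name,crop=None,s=1):
    f=c['frame'][...,::-1]
    if crop: u0,u1,v0,v1=crop; f=f[v0:v1,u0:u1]
    cv2.imwrite('pics/'+name,cv2.resize(f,None,fx=s,fy=s,interpolation=cv2.INTER_CUBIC))
E
python3 - <<'E'
from h import *
for n in('top','scene'):
    c=grab(n); save(c,n+'1.png',None,1.25)
o=get_obs();print(o)
E
```

```text
{'clock': 0.1, 'joint_pos': array([-1.12101561e+00,  2.41345258e-01,  3.87928319e-03,  1.33520987e+00,
        5.44141624e-07,  1.57080685e+00]), 'joint_vel': array([ 3.40546727e-05, -8.89935876e-04,  4.02169557e-03,  1.90792950e-04,
       -1.77721201e-03, -8.52815064e-04]), 'tau': array([-1.60515901e-04, -3.73138797e+01,  2.53009790e+01,  1.08513472e-02,
       -4.01787105e-06, -2.04489950e-06]), 'eef_pos': array([ 0.21714077, -0.44976698,  0.23050594]), 'tool_rot': array([ 9.74819307e-01,  2.22994251e-01, -2.09305760e-04, -9.16155790e-04]), 'ft_force': array([-0.3847491 , -0.65595438, -0.70205608]), 'ft_torque': array([ 0.00250013,  0.00688943, -0.00471408]), 'grasp_force': 0.0, 'grip_width': 0.08515617895754003}
```

View pics/top1.png

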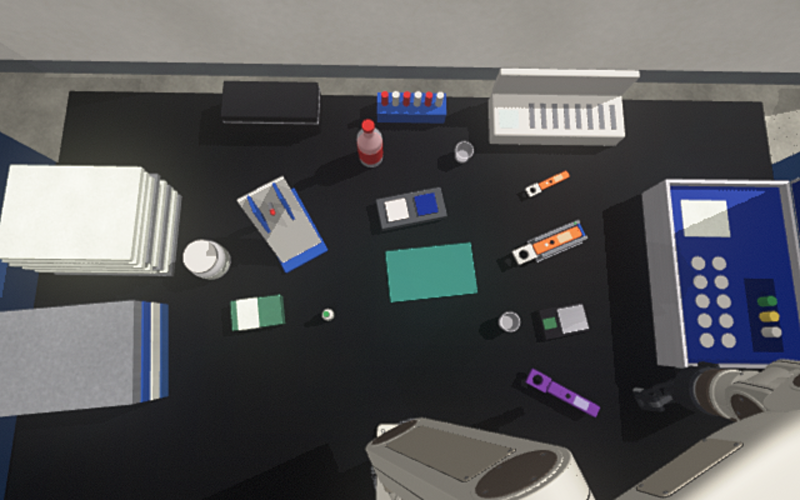

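View pics/scene1.png

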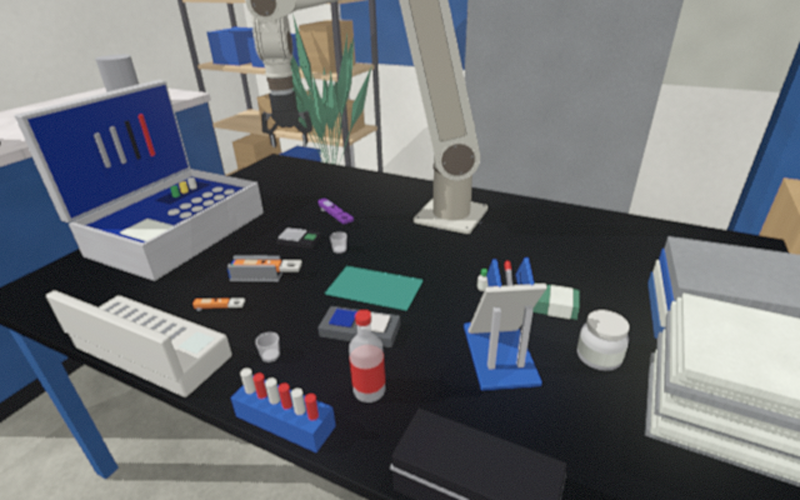

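In the top picture (1.25x scale), three things could be taken for the probe. They are the orange one in the grey dock at (550,242), the small orange one at (548,184) and the purple one at (562,392). I choose the docked orange one, which is the larger of its colour. The white tile is at (398,209), blue at (426,204), the mat at (432,272), and the stand at (282,222) with the red tip at (272,212).

Run:
```python
from h import *
c=load('top');P=cloud(c);f=c['frame'];hsv=cv2.cvtColor(f,cv2.COLOR_RGB2HSV)
def reg(name,u0,u1,v0,v1,lo,hi,zr):
    m=np.zeros((400,640),bool);m[int(v0/1.25):int(v1/1.25),int(u0/1.25):int(u1/1.25)]=1
    m&=(cv2.inRange(hsv,lo,hi)>0)&(P[...,2]>zr[0])&(P[...,2]<zr[1])&(c['range_z']>0)
    Q=P[m]
    if len(Q)<3: print(name,len(Q));return
    r=cv2.minAreaRect((Q[:,:2]*1000).astype(np.float32))
    print(name,len(Q),'rect',np.round(r[0],1),np.round(r[1],1),round(r[2],1),'mean',np.round(Q.mean(0)*1000,1),'zmax',Q[:,2].max().round(4),'zmed',np.median(Q[:,2]).round(4))
A=(0,0,0);B=(180,255,255)
reg('orange',505,595,215,270,(3,120,120),(20,255,255),(.02,.08))
reg('eye',505,540,240,270,(0,0,150),(180,90,255),(.01,.08))
reg('dock',500,600,215,275,A,B,(.012,.08))
reg('small',520,575,165,200,(3,120,100),(20,255,255),(.0,.08))
reg('white',380,415,190,225,(0,0,150),(180,60,255),(.02,.06))
reg('blue',405,445,185,220,(110,120,50),(130,255,255),(.02,.06))
reg('block',370,455,180,235,A,B,(.015,.06))
reg('mat',380,485,235,305,(70,80,60),(95,255,255),(-.01,.03))
reg('foot',230,335,170,275,(100,120,60),(125,255,255),(-.005,.03))
reg('board',230,335,170,275,(0,0,130),(180,60,255),(.03,.3))
reg('guards',230,335,170,275,(100,120,40),(125,255,255),(.1,.3))
reg('redtip',255,290,195,225,(0,150,80),(5,255,255),(.1,.3))
reg('bottle',350,390,115,170,A,B,(.03,.3))
reg('cupb',495,525,305,340,A,B,(.01,.1))
reg('cupa',450,480,135,170,A,B,(.01,.1))
reg('dropper',315,340,300,325,A,B,(.01,.1))
reg('carton',220,295,290,335,A,B,(.02,.1))
reg('jar',180,235,235,285,A,B,(.02,.15))
reg('case',600,800,170,370,A,B,(.03,.4))
# board plane
m=np.zeros((400,640),bool);m[136:220,184:268]=1
m&=(cv2.inRange(hsv,(0,0,130),(180,60,255))>0)&(P[...,2]>.05)&(c['range_z']>0)
Q=P[m]
for _ in range(4):
    cc=Q.mean(0);n=np.linalg.svd(Q-cc)[2][2];n*=np.sign(n[2]);d=(Q-cc)@n;Q=Q[abs(d)<max(.002,1.5*d.std())]
print('board plane',cc,n,len(Q),d.std())
print('ext',np.linalg.inv(c['extrinsics'])[:3,3])
cv2.imwrite('pics/crop1.png',np.hstack([cv2.resize(f[165:225,395:485,::-1],(400,267),interpolation=2),cv2.resize(f[135:220,185:270,::-1],(267,267),interpolation=2)]))
```

```text
orange 271 rect [ 541.2 -345.3] [ 27.7 125.9] 23.3 mean [ 539.  -341.3   41.7] zmax 0.0472 zmed 0.0417
eye 139 rect [ 506.8 -266. ] [35.5 54.1] 24.1 mean [ 507.1 -265.7   35.7] zmax 0.0408 zmed 0.0358
dock 841 rect [ 533.4 -327.5] [ 52.  188.9] 23.3 mean [ 535.8 -333.6   40.1] zmax 0.051 zmed 0.0415
small 125 rect [ 708.7 -355.8] [23.7 95.4] 27.5 mean [ 703.6 -350.7   22.8] zmax 0.0295 zmed 0.0239
white 272 rect [617.6  54.3] [55.9 53.3] 13.3 mean [616.7  54.8  33.6] zmax 0.0405 zmed 0.0338
blue 260 rect [633.3 -18.8] [53.8 52.8] 13.7 mean [632.1 -19.1  33.8] zmax 0.0411 zmed 0.0336
block 1323 rect [623.7  17.8] [ 81.5 169.2] 12.2 mean [621.2  17.9  29.9] zmax 0.0411 zmed 0.0297
mat 2916 rect [464.6 -34. ] [133.8 224.6] 6.7 mean [463.1 -33.    3.6] zmax 0.0118 zmed 0.0036
foot 468 rect [567.9 328.7] [196.  124.7] 30.0 mean [526.7 286.8  10. ] zmax 0.0175 zmed 0.011
board 1680 rect [561.6 324.5] [119.3 109.2] 29.9 mean [561.5 321.7 122.9] zmax 0.2156 zmed 0.1146
guards 212 rect [570.4 328.9] [80.9 67.1] 29.5 mean [563.6 329.4 215.8] zmax 0.2409 zmed 0.2188
redtip 16 rect [555.  320.4]
[... 200 characters left out ...]
 45.7] 0.5 mean [ 338.9 -223.7   33.9] zmax 0.0499 zmed 0.0376
cupa 153 rect [ 775.  -116.7] [45.1 46.2] 88.1 mean [ 777.  -118.2   32.2] zmax 0.0491 zmed 0.0348
dropper 62 rect [351.1 219.1] [23.8 23.1] 47.7 mean [350.5 218.2  38.7] zmax 0.058 zmed 0.0343
carton 961 rect [354.1 391.3] [ 71.3 120.7] 8.5 mean [353.6 390.4  34.3] zmax 0.0423 zmed 0.0345
jar 876 rect [479.4 513.6] [84.2 85.8] 27.7 mean [476.1 506.5  76.6] zmax 0.0952 zmed 0.0875
case 17008 rect [ 461.2 -663.5] [456.9 445.6] 88.6 mean [ 462.2 -726.8   90.7] zmax 0.3984 zmed 0.0889
board plane [0.56537157 0.3235748  0.13007377] [-0.74794952 -0.43482228  0.50149885] 1146 0.0010389440225999059
ext [0.2912306  0.0715343  1.18889817]
```

View pics/crop1.png

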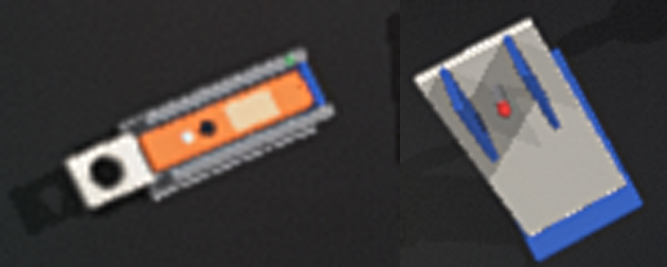

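The crop confirms the larger orange probe in the dock, with its white eye plate at the left (105,172) and the hole visible. The stand faces the robot, and its red tip sits between the guards. I'm moving above the eye now.

Request:
send_rows --steps "1 0.0193 0.0123 -0.004 0 0 0.1018;1 0.0193 0.0123 -0.004 0 0 0.1018;1 0.0193 0.0123 -0.004 0 0 0.1018;1 0.0193 0.0123 -0.004 0 0 0.1018;1 0.0193 0.0123 -0.004 0 0 0.1018"

```text
clock: 0.52
eef_pos: [0.3144, -0.3879, 0.2106]
tool_rot: [0.886, 0.463, -0.0, -0.001]
ft_force: [-0.3, -0.9, 0.8]
grip_width: 0.0852
grasp_force: 0.0
```

Request:
send_rows --steps "1 0.0193 0.0123 -0.004 0 0 0.1018;1 0.0193 0.0123 -0.004 0 0 0.1018;1 0.0193 0.0123 -0.004 0 0 0.1018;1 0.0193 0.0123 -0.004 0 0 0.1018;1 0.0193 0.0123 -0.004 0 0 0.1018"

```text
clock: 0.93
eef_pos: [0.411, -0.3263, 0.1906]
tool_rot: [0.741, 0.672, -0.0, -0.001]
ft_force: [-0.4, -0.6, 0.7]
grip_width: 0.0852
grasp_force: 0.0
```

Request:
send_rows --steps "1 0.0193 0.0123 -0.004 0 0 0.1018;1 0.0193 0.0123 -0.004 0 0 0.1018;1 0.0193 0.0123 -0.004 0 0 0.1018;1 0.0193 0.0123 -0.004 0 0 0.1018;1 0.0193 0.0123 -0.004 0 0 0.1018"

```text
clock: 1.35
eef_pos: [0.5074, -0.2649, 0.1705]
tool_rot: [0.548, 0.837, -0.0, -0.001]
ft_force: [-0.2, -0.7, -0.1]
grip_width: 0.0853
grasp_force: 0.0
```

Request:
send_rows --steps "1 0 0 0 0 0 0;1 0 0 0 0 0 0;1 0 0 0 0 0 0;1 0 0 0 0 0 0;1 0 0 0 0 0 0"

```text
clock: 1.77
eef_pos: [0.5061, -0.2664, 0.1715]
tool_rot: [0.551, 0.835, -0.0, 0.0]
ft_force: [-0.6, 0.9, -0.5]
grip_width: 0.085
grasp_force: 0.0
```

```bash
cat >> h.py <<'E'
def fit(c,P,lo,hi,zr,name):
    hsv=cv2.cvtColor(c['frame'],cv2.COLOR_RGB2HSV)
    m=(cv2.inRange(hsv,lo,hi)>0)&(P[...,2]>zr[0])&(P[...,2]<zr[1])&(c['range_z']>0)
    n,l,s,_=cv2.connectedComponentsWithStats(m.astype(np.uint8))
    k=1+np.argmax(s[1:,4]);Q=P[l==k];r=cv2.minAreaRect((Q[:,:2]*1000).astype(np.float32))
    print(name,len(Q),np.round(r[0],1),np.round(r[1],1),round(r[2],1),'z',np.median(Q[:,2]).round(4)); return Q
def st():
    o=get_obs();M=R.from_quat(o['tool_rot']).as_matrix()
    print('t',round(o['clock'],2),'tcp',np.round(o['eef_pos'],4),'z',np.round(M[:,2],3),'yaz',np.degrees(np.arctan2(M[1,1],M[0,1])).round(1),'F',np.round(o['ft_force'],2),'w',round(o['grip_width'],4),'g',round(o['grasp_force'],1),'j',np.round(o['joint_pos'],2))
E
python3 - <<'E'
from h import *
st();grab('wrist');c=dict(load('wrist'));P=cloud(c);save(c,'w1.png')
print(c['T_tool_cam'])
fit(c,P,(3,120,120),(20,255,255),(.02,.08),'orange')
fit(c,P,(0,0,140),(180,90,255),(.025,.045),'eye')
E
```

```text
t 1.77 tcp [ 0.5061 -0.2664  0.1715] z [-0. -0. -1.] yaz 23.2 F [-0.57  0.91 -0.46] w 0.085 g 0.0 j [-0.48  0.41  0.09  1.25 -0.    0.68]
[[-2.10983700e-04 -9.62039064e-01 -2.72911697e-01  6.89166857e-02]
 [ 9.99999960e-01 -1.51264600e-04 -2.39862338e-04  1.40641325e-03]
 [ 1.89475060e-04 -2.72911737e-01  9.62039057e-01 -1.43869123e-01]
 [ 0.00000000e+00  0.00000000e+00  0.00000000e+00  1.00000000e+00]]
orange 402 [ 544.1 -347. ] [ 27.7 131.6] 23.0 z 0.0418
eye 2672 [639.3 -40.8] [77.5 49. ] 14.3 z 0.0291
```

View pics/w1.png

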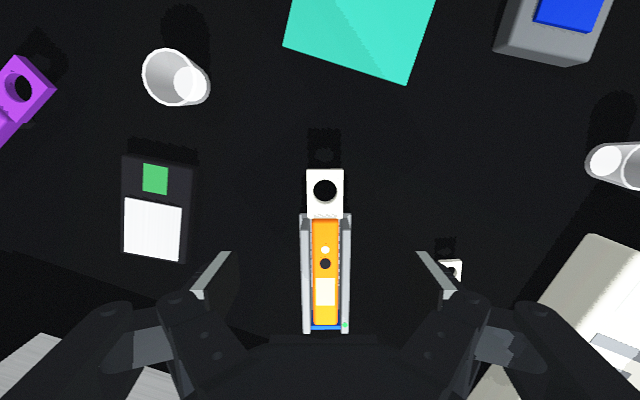

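The wrist view shows the eye plate at (325,192) with its hole at (325,190), in line between the fingers. Next I'll compute its exact position.

Run:
```python
from h import *
c=dict(load('wrist'));P=cloud(c);hsv=cv2.cvtColor(c['frame'],cv2.COLOR_RGB2HSV)
m=np.zeros((400,640),bool);m[160:220,295:355]=1
m&=(hsv[...,2]>140)&(hsv[...,1]<60)&(P[...,2]>.025)&(P[...,2]<.045)
Q=P[m];r=cv2.minAreaRect((Q[:,:2]*1000).astype(np.float32));print(r,Q.shape,np.median(Q[:,2]))
n=np.array([np.cos(np.radians(23.3)),np.sin(np.radians(23.3))]);print('lat tcp-plate',(c['p'][:2]-np.array(r[0])/1000)@n, 'along',(c['p'][:2]-np.array(r[0])/1000)@[n[1],-n[0]])
```

```text
((509.03466796875, -265.0378112792969), (35.880985260009766, 53.54373550415039), 22.967864990234375) (1329, 3) 0.03713754656305929
lat tcp-plate -0.003209273620161123 along 0.0001464902956093109
```

Request:
send_rows --steps "1 0.002 0.001 -0.03 0 0 0;1 0 0 -0.03 0 0 0;1 0 0 -0.03 0 0 0;1 0 0 -0.03 0 0 0;1 0 0 -0.02 0 0 0"

```text
clock: 2.23
eef_pos: [0.507, -0.2646, 0.0288]
tool_rot: [0.551, 0.835, -0.0, -0.001]
ft_force: [-0.8, 0.6, 0.5]
grip_width: 0.0852
grasp_force: 0.0
```

Request:
send_rows --steps "1 0 0 -0.012 0 0 0;1 0 0 -0.0095 0 0 0;1 0 0 0 0 0 0;0 0 0 0 0 0 0;-0.3 0 0 0 0 0 0"

```text
clock: 2.65
eef_pos: [0.5097, -0.2655, 0.0111]
tool_rot: [0.55, 0.835, 0.0, 0.001]
ft_force: [0.1, 0.7, 0.3]
grip_width: 0.0638
grasp_force: 0.0
```

Request:
send_rows --steps "-1 0 0 0 0 0 0;-1 0 0 0 0 0 0;-1 0 0 0 0 0 0;-1 0 0 0 0 0 0;-1 0 0 0 0 0 0"

```text
clock: 3.07
eef_pos: [0.5096, -0.2652, 0.0111]
tool_rot: [0.55, 0.835, -0.0, 0.001]
ft_force: [-0.9, 1.2, 5.6]
grip_width: 0.035
grasp_force: 60.3
```

Run:
```python
from h import *
st()
```

```text
t 3.07 tcp [ 0.5096 -0.2652  0.0111] z [ 0.002 -0.001 -1.   ] yaz 23.3 F [-0.87  1.23  5.58] w 0.035 g 60.3 j [-0.48  0.57 -0.12  0.89 -0.    0.69]
```

Request:
send_rows --steps "-1 0 0 0.015 0 0 0;-1 0 0 0.03 0 0 0;-1 0 0 0.035 0 0 0;-1 0 0 0.035 0 0 0;-1 0 0 0.025 0 0 0"

```text
clock: 3.48
eef_pos: [0.5093, -0.2648, 0.1523]
tool_rot: [0.55, 0.835, 0.0, 0.001]
ft_force: [1.2, -0.3, -1.6]
grip_width: 0.035
grasp_force: 60.5
```

Request:
send_rows --steps "-1 0 0.03 0 0 0 0.036;-1 0 0.035 0 0 0 0.036;-1 0 0.035 0 0 0 0.036;-1 0 0.035 0 0 0 0.036;-1 0 0.035 0 0 0 0.036"

```text
clock: 3.9
eef_pos: [0.508, -0.0931, 0.1493]
tool_rot: [0.472, 0.881, 0.0, -0.001]
ft_force: [1.8, 0.0, -1.5]
grip_width: 0.035
grasp_force: 60.5
```

Request:
send_rows --steps "-1 0 0.035 0 0 0 0.036;-1 0 0.035 0 0 0 0.036;-1 0 0.035 0 0 0 0.036;-1 0 0.035 0 0 0 0.036;-1 0 0.035 0 0 0 0.036"

```text
clock: 4.32
eef_pos: [0.5079, 0.082, 0.1493]
tool_rot: [0.391, 0.92, -0.0, -0.001]
ft_force: [0.4, 0.8, -1.4]
grip_width: 0.0347
grasp_force: 60.5
```

Request:
send_rows --steps "-1 0 0.035 0 0 0 0.036;-1 0 0.03 0 0 0 0.036;-1 0 0 0 0 0 0.034;-1 0 0 0 0 0 0;-1 0 0 0 0 0 0"

```text
clock: 4.73
eef_pos: [0.5081, 0.1454, 0.1492]
tool_rot: [0.342, 0.94, -0.001, -0.001]
ft_force: [0.1, -0.1, -1.7]
grip_width: 0.0345
grasp_force: 60.5
```

Run:
```python
from h import *
st();c=grab('wrist');c=dict(load('wrist'));P=cloud(c)
Q=fit(c,P,(3,120,100),(20,255,255),(.05,.25),'orange')
M=R.from_quat(c['q']).as_matrix();L=(Q-c['p'])@M
a=np.polyfit(L[:,0],L[:,2],1);print('tool x range',L[:,0].min(),L[:,0].max(),'y',np.median(L[:,1]),'z=a x+b',a)
fit(c,P,(0,0,150),(180,60,255),(.025,.045),'white');fit(c,P,(110,120,50),(130,255,255),(.025,.045),'blue')
save(c,'w2.png')
```

```text
t 4.73 tcp [0.5081 0.1454 0.1492] z [-0.002 -0.001 -1.   ] yaz 50.0 F [ 0.06 -0.13 -1.72] w 0.0345 g 60.5 j [ 0.28  0.35 -0.07  1.16 -0.    0.98]
orange 792 [516.3 140.4] [27.7 38.4] 48.4 z 0.1787
tool x range -0.028957635027365675 0.009683024162526234 y 0.0006232733942919981 z=a x+b [-0.90623431 -0.05204543]
white 3186 [518. 299.] [ 16.1 109.9] 31.3 z 0.0355Traceback (most recent call last):
  File "<stdin>", line 6, in <module>
  File "h.py", line 22, in fit
    k=1+np.argmax(s[1:,4]);Q=P[l==k];r=cv2.minAreaRect((Q[:,:2]*1000).astype(np.float32))
        ~~~~~~~~~^^^^^^^^^
    return _wrapfunc(a, 'argmax', axis=axis, out=out, **kwds)
    return bound(*args, **kwds)
ValueError: attempt to get argmax of an empty sequence
```

Run:
```python
from h import *
c=load('wrist');s=camera('scene')
a=c['frame'];b=s['frame'][60:260,120:480]
cv2.imwrite('pics/w2.png',np.vstack([cv2.resize(a,(480,300)),cv2.resize(b,(480,267),interpolation=2)])[...,::-1])
```

```text
(no output)
```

View pics/w2.png

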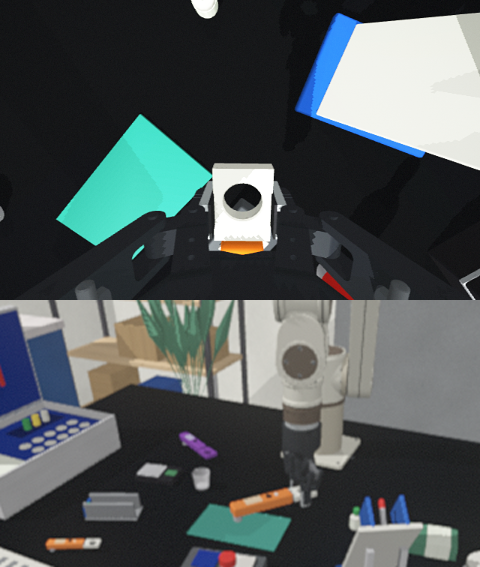

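The top half shows the eye plate gripped by the fingers at (243,200). The bottom half shows the probe held about level, pointing from (305,490) to (235,505). Next I'll measure the droop with the scene camera.

Run:
```python
from h import *
c=grab('scene');c=dict(load('scene'));P=cloud(c)
Q=fit(c,P,(3,120,100),(20,255,255),(.08,.35),'orange')
cc=Q.mean(0);d=np.linalg.svd(Q-cc)[2][0];d*=np.sign(d[0]);t=(Q-cc)@d
print(cc,d,t.min(),t.max(),'az',np.degrees(np.arctan2(d[1],d[0])),'el',np.degrees(np.arcsin(d[2])),'ztop',np.percentile(Q[:,2],[5,95]))
for k in(-.05,-.02,.02,.05):
    s=abs(t-k)<.01;print(k,Q[s].mean(0),Q[s][:,2].max())
hs=cv2.cvtColor(c['frame'],cv2.COLOR_RGB2HSV)
fit(c,P,(110,120,50),(130,255,255),(.031,.038),'blue')
```

```text
orange 445 [577.2  89.7] [ 30.3 125.4] 49.6 z 0.1746
[0.58233178 0.09401573 0.17230288] [ 0.74878204 -0.66278894 -0.00602316] -0.0638309654889555 0.06168707555819003 az -41.5138418043117 el -0.34510372459148964 ztop [0.16098359 0.17935949]
-0.05 [0.54319198 0.12588469 0.17319511] 0.18049843916441166
-0.02 [0.56710152 0.1066822  0.17304103] 0.18159554870081362
0.02 [0.60057089 0.08444139 0.17025521] 0.1785452656289198
0.05 [0.61909576 0.05961222 0.17320881] 0.1793339945191128
blue 204 [635.2 -17.5] [53.2 52.6] 12.5 z 0.033
```

Request:
send_rows --steps "-1 0.001 0 -0.025 0 0 0;-1 0 0 -0.03 0 0 0;-1 0 0 -0.03 0 0 0;-1 0 0 -0.015 0 0 0;-1 0 0 -0.005 0 0 0"

```text
clock: 5.3
eef_pos: [0.5073, 0.1433, 0.0416]
tool_rot: [0.343, 0.939, -0.002, -0.003]
ft_force: [-0.3, 0.1, -1.2]
grip_width: 0.0347
grasp_force: 60.6
```

Request:
send_rows --steps "-1 0 0 -0.001 0 0 0;-1 0 0 -0.001 0 0 0;-1 0 0 -0.001 0 0 0;-1 0 0 0 0 0 0;-1 0 0 0 0 0 0"

```text
clock: 5.72
eef_pos: [0.5108, 0.1454, 0.043]
tool_rot: [0.342, 0.94, 0.001, 0.001]
ft_force: [-0.2, 0.1, -2.4]
grip_width: 0.0349
grasp_force: 60.6
```

Request:
send_rows --steps "-1 0 0 -0.001 0 0 0;-1 0 0 -0.001 0 0 0;-1 0 0 -0.001 0 0 0;-1 0 0 0 0 0 0;-1 0 0 0 0 0 0"

```text
clock: 6.13
eef_pos: [0.5102, 0.1455, 0.0391]
tool_rot: [0.342, 0.94, 0.0, 0.0]
ft_force: [-0.6, 1.1, -1.1]
grip_width: 0.0351
grasp_force: 60.8
```

Request:
send_rows --steps "-1 0 0 -0.001 0 0 0;-1 0 0 -0.001 0 0 0;-1 0 0 0 0 0 0;-1 0 0 0 0 0 0;-1 0 0 0 0 0 0"

```text
clock: 6.55
eef_pos: [0.51, 0.1455, 0.037]
tool_rot: [0.342, 0.94, 0.0, 0.0]
ft_force: [-1.5, 2.5, 0.9]
grip_width: 0.035
grasp_force: 61.0
```

Request:
send_rows --steps "-1 0 0 -0.001 0 0 0;-1 0 0 0 0 0 0;-1 0 0 0 0 0 0;-1 0 0 0 0 0 0;-1 0 0 0 0 0 0"

```text
clock: 6.97
eef_pos: [0.51, 0.1454, 0.0359]
tool_rot: [0.342, 0.94, 0.0, 0.0]
ft_force: [-0.7, 1.9, 2.9]
grip_width: 0.035
grasp_force: 61.1
```

Run:
```python
from h import *
st();o=get_obs();print(o['ft_torque'])
c=grab('top');c=dict(load('top'));P=cloud(c)
Q=fit(c,P,(3,120,100),(20,255,255),(.05,.15),'orange')
```

```text
t 6.97 tcp [0.51   0.1454 0.0359] z [ 0.  0. -1.] yaz 50.0 F [-0.66  1.87  2.88] w 0.035 g 61.1 j [ 0.28  0.47 -0.22  0.89  0.    0.98]
[ 0.21926226 -0.01486865  0.13990047]
orange 121 [595.6  70.4] [28.5 70.3] 50.0 z 0.0686
```

Request:
send_rows --steps "-1 0 0 0.01 0 0 0;-1 0 0 0.01 0 0 0;-1 0.004 -0.018 0 0 0 0;-1 0.006 -0.028 0 0 0 0;-1 0.006 -0.027 0 0 0 0"

```text
clock: 7.43
eef_pos: [0.5259, 0.0716, 0.0565]
tool_rot: [0.342, 0.94, -0.0, 0.0]
ft_force: [-0.3, 0.2, -3.2]
grip_width: 0.035
grasp_force: 60.6
```

Request:
send_rows --steps "-1 0 0 -0.008 0 0 0;-1 0 0 -0.006 0 0 0;-1 0 0 -0.003 0 0 0;-1 0 0 -0.002 0 0 0;-1 0 0 0 0 0 0"

```text
clock: 7.85
eef_pos: [0.5254, 0.0722, 0.0367]
tool_rot: [0.342, 0.94, -0.001, -0.0]
ft_force: [-1.7, -1.4, 2.0]
grip_width: 0.0349
grasp_force: 61.2
```

Request:
send_rows --steps "-1 0 0 -0.001 0 0 0;-1 0 0 0 0 0 0;-1 0 0 0 0 0 0;-1 0 0 0 0 0 0;-1 0 0 0 0 0 0"

```text
clock: 8.27
eef_pos: [0.5258, 0.0726, 0.0361]
tool_rot: [0.342, 0.94, 0.0, -0.0]
ft_force: [-3.3, 0.3, 3.1]
grip_width: 0.035
grasp_force: 61.2
```

Run:
```python
from h import *
st()
c=grab('top');c=dict(load('top'));P=cloud(c)
Q=fit(c,P,(3,120,100),(20,255,255),(.05,.15),'orange')
```

```text
t 8.27 tcp [0.5258 0.0726 0.0361] z [ 0.  0. -1.] yaz 50.0 F [-3.28  0.3   3.13] w 0.035 g 61.2 j [ 0.14  0.47 -0.22  0.89  0.    0.84]
orange 69 [623.5 -13.7] [26.8 35.1] 47.6 z 0.0699
```

Request:
send_rows --steps "-1 0 0 0.02 0 0 0;-1 0 0 0.03 0 0 0;-1 0 0 0.03 0 0 -0.06;-1 0 -0.005 0.01 0 0 -0.11;-1 0 -0.005 0 0 0 -0.11"

```text
clock: 8.73
eef_pos: [0.5287, 0.0633, 0.1292]
tool_rot: [0.472, 0.882, 0.003, 0.003]
ft_force: [0.5, -0.1, -2.1]
grip_width: 0.0348
grasp_force: 60.7
```

Request:
send_rows --steps "-1 0.001 -0.005 0 0 0 -0.11;-1 0.001 -0.005 0 0 0 -0.11;-1 0.001 -0.005 0 0 0 -0.11;-1 0.001 -0.005 0 0 0 -0.11;-1 0.001 -0.005 0 0 0 -0.11"

```text
clock: 9.15
eef_pos: [0.5309, 0.0377, 0.1252]
tool_rot: [0.694, 0.72, 0.0, -0.001]
ft_force: [-0.1, 0.8, -1.7]
grip_width: 0.0347
grasp_force: 60.6
```

Request:
send_rows --steps "-1 0.001 -0.005 0 0 0 -0.11;-1 0.001 -0.005 0 0 0 -0.11;-1 0.001 -0.005 0 0 0 -0.11;-1 0.001 -0.005 0 0 0 -0.11;-1 0.001 -0.005 0 0 0 -0.11"

```text
clock: 9.57
eef_pos: [0.5361, 0.0126, 0.1251]
tool_rot: [0.863, 0.505, 0.0, -0.001]
ft_force: [-0.9, -0.5, -2.4]
grip_width: 0.0349
grasp_force: 60.6
```

Request:
send_rows --steps "-1 0 -0.004 0 0 0 -0.11;-1 0 0 0 0 0 -0.11;-1 0 0 0 0 0 -0.11;-1 0 0 0 0 0 -0.1;-1 0 0 0 0 0 0"

```text
clock: 9.98
eef_pos: [0.536, 0.0087, 0.1252]
tool_rot: [0.95, 0.311, 0.0, -0.001]
ft_force: [0.3, -0.3, -2.8]
grip_width: 0.0352
grasp_force: 60.7
```

Request:
send_rows --steps "-1 0 0 0 0 0 0;-1 0 0 0 0 0 0;-1 0 0 0 0 0 0;-1 0 0 0 0 0 0;-1 0 0 0 0 0 0"

```text
clock: 10.4
eef_pos: [0.5359, 0.0083, 0.1258]
tool_rot: [0.95, 0.311, 0.0, -0.0]
ft_force: [0.5, -1.6, -2.0]
grip_width: 0.035
grasp_force: 60.7
```

Run:
```python
from h import *
st();c=grab('scene');c=dict(load('scene'));P=cloud(c)
Q=fit(c,P,(3,120,100),(20,255,255),(.08,.35),'orange')
cc=Q.mean(0);d=np.linalg.svd(Q-cc)[2][0];d*=-np.sign(d[0]);t=(Q-cc)@d
print(cc,d,t.min(),t.max(),'az',np.degrees(np.arctan2(d[1],d[0])),'el',np.degrees(np.arcsin(d[2])))
```

```text
t 10.4 tcp [0.5359 0.0083 0.1258] z [ 0.  0. -1.] yaz -53.7 F [ 0.5  -1.64 -1.98] w 0.035 g 60.7 j [ 0.02  0.38 -0.09  1.11  0.    2.52]
orange 74 [517.3  -6.9] [90.4 26.8] 29.1 z 0.1548
[ 0.51253745 -0.0094595   0.16153963] [-0.78810836 -0.3168718  -0.52770965] -0.06445540895408457 0.03978231535200951 az -158.0966033614853 el -31.850835549174818
```

Request:
send_rows --steps "-1 0 0 -0.02 0 0 -0.05;-1 0 0 -0.03 0 0 -0.05;-1 0 0 -0.03 0 0 0;-1 0 0 -0.02 0 0 0;-1 0 0 -0.01 0 0 0"

```text
clock: 10.87
eef_pos: [0.5336, 0.0082, 0.0129]
tool_rot: [0.965, 0.263, -0.002, -0.001]
ft_force: [-0.1, -0.1, -3.1]
grip_width: 0.0347
grasp_force: 60.6
```

Request:
send_rows --steps "-1 0 0 -0.003 0 0 0;-1 0 0 -0.001 0 0 0;-1 0 0 -0.001 0 0 0;-1 0 0 0 0 0 0;-1 0 0 0 0 0 0"

```text
clock: 11.28
eef_pos: [0.5371, 0.0082, 0.0122]
tool_rot: [0.965, 0.263, 0.001, 0.0]
ft_force: [0.1, -0.2, -2.1]
grip_width: 0.0351
grasp_force: 60.6
```

Request:
send_rows --steps "-1 0 0 -0.001 0 0 0;-1 0 0 -0.001 0 0 0;-1 0 0 0 0 0 0;-1 0 0 0 0 0 0;-1 0 0 0 0 0 0"

```text
clock: 11.7
eef_pos: [0.5365, 0.0082, 0.0093]
tool_rot: [0.965, 0.263, 0.001, 0.0]
ft_force: [0.2, 0.4, 1.7]
grip_width: 0.0347
grasp_force: 61.0
```

Run:
```python
from h import *
st();o=get_obs();print(o['ft_torque'])
c=grab('top');c=dict(load('top'));P=cloud(c)
save(c,'t3.png',(290,410,140,260),4)
Q=fit(c,P,(3,120,100),(20,255,255),(.01,.15),'orange')
```

```text
t 11.7 tcp [0.5365 0.0082 0.0093] z [ 0.001 -0.    -1.   ] yaz -59.5 F [0.22 0.39 1.66] w 0.0347 g 61.0 j [ 0.02  0.51 -0.23  0.83 -0.    2.62]
[ 0.04704569 -0.14610595 -0.01303601]
orange 114 [ 704.4 -352. ] [18.5 82.3] 26.4 z 0.0236
```

View pics/t3.png

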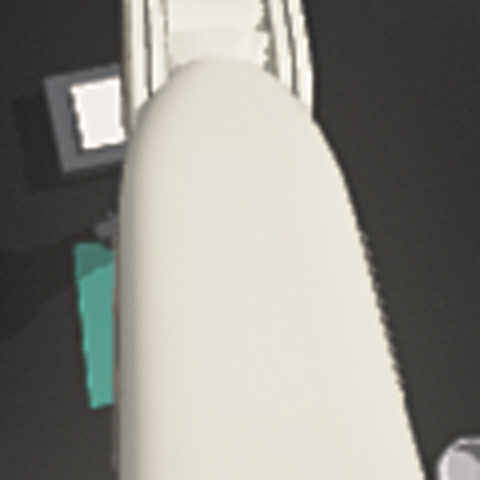

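The arm hides the probe from above, but the force shows contact with the mat at the expected height. I'm releasing and rising straight up.

Request:
send_rows --steps "-0.3 0 0 0 0 0 0;0 0 0 0 0 0 0;0.3 0 0 0 0 0 0;1 0 0 0 0 0 0;1 0 0 0 0 0 0"

```text
clock: 12.17
eef_pos: [0.5355, 0.0082, 0.0086]
tool_rot: [0.965, 0.263, -0.0, -0.0]
ft_force: [0.4, 0.9, 0.9]
grip_width: 0.0769
grasp_force: 0.0
```

Request:
send_rows --steps "1 0 0 0 0 0 0;1 0 0 0 0 0 0;1 0 0 0.01 0 0 0;1 0 0 0.02 0 0 0;1 0 0 0.03 0 0 0"

```text
clock: 12.58
eef_pos: [0.5334, 0.0082, 0.0675]
tool_rot: [0.965, 0.263, -0.003, -0.001]
ft_force: [0.8, -1.1, 0.3]
grip_width: 0.0856
grasp_force: 0.0
```

Request:
send_rows --steps "1 0 0 0.035 0 0 0;1 0 0 0.035 0 0 0;1 0 0 0.025 0 0 0;1 0 0 0 0 0 0;1 0 0 0 0 0 0"

```text
clock: 13.0
eef_pos: [0.5374, 0.0083, 0.1666]
tool_rot: [0.965, 0.263, 0.003, 0.001]
ft_force: [0.3, 0.3, -0.8]
grip_width: 0.0853
grasp_force: 0.0
```

Run:
```python
from h import *
st();c=grab('scene');c=dict(load('scene'));P=cloud(c)
c['frame'][:,:240]=0
fit(c,P,(3,120,100),(20,255,255),(.01,.15),'orange')
c=grab('wrist');c=dict(load('wrist'));P=cloud(c);save(c,'w4.png')
Q=fit(c,P,(3,120,100),(20,255,255),(.005,.15),'orangeW')
print(np.percentile(Q[:,2],[2,50,98]))
```

```text
t 13.0 tcp [0.5374 0.0083 0.1666] z [ 0.005  0.    -1.   ] yaz -59.5 F [ 0.34  0.33 -0.83] w 0.0853 g 0.0 j [ 0.02  0.35 -0.02  1.2  -0.    2.62]
orange 135 [464.2 -31.3] [122.7  25.7] 29.4 z 0.0384
orangeW 290 [460.  -22.8] [126.4  25.7] 18.5 z 0.0394
[0.03382246 0.03937803 0.04159226]
```

View pics/w4.png

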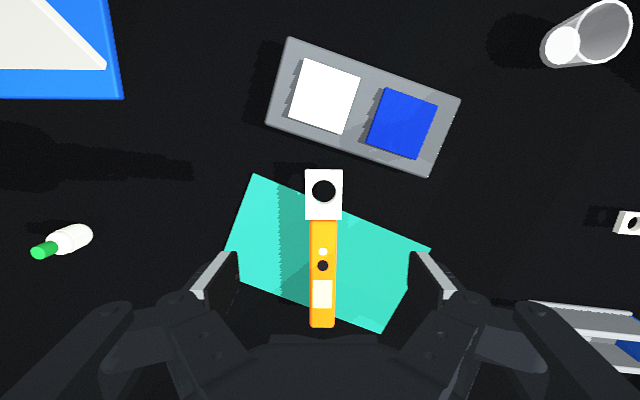

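The wrist view shows the probe lying on the mat with its hole at (323,190) and its body running down to (322,325), straight along the tool axis. Next I'll turn 180° and move over the body.

Request:
send_rows --steps "1 -0.003 -0.0018 0 0 0 0.115;1 -0.003 -0.0018 0 0 0 0.115;1 -0.003 -0.0018 0 0 0 0.115;1 -0.003 -0.0018 0 0 0 0.115;1 -0.003 -0.0018 0 0 0 0.115"

```text
clock: 13.52
eef_pos: [0.5192, -0.0008, 0.1617]
tool_rot: [0.849, 0.528, -0.002, -0.001]
ft_force: [0.8, 0.3, -0.2]
grip_width: 0.0855
grasp_force: 0.0
```

Request:
send_rows --steps "1 -0.003 -0.0018 0 0 0 0.115;1 -0.003 -0.0018 0 0 0 0.115;1 -0.003 -0.0018 0 0 0 0.115;1 -0.003 -0.0018 0 0 0 0.115;1 -0.003 -0.0018 0 0 0 0.115"

```text
clock: 13.93
eef_pos: [0.5042, -0.0098, 0.1617]
tool_rot: [0.664, 0.747, -0.001, -0.002]
ft_force: [-1.1, 0.1, -0.1]
grip_width: 0.0856
grasp_force: 0.0
```

Request:
send_rows --steps "1 -0.003 -0.0018 0 0 0 0.115;1 -0.003 -0.0018 0 0 0 0.115;1 -0.003 -0.0018 0 0 0 0.115;1 -0.003 -0.0018 0 0 0 0.115;1 -0.003 -0.0018 0 0 0 0.115"

```text
clock: 14.35
eef_pos: [0.4892, -0.0188, 0.1618]
tool_rot: [0.425, 0.905, -0.001, -0.002]
ft_force: [-0.6, 0.7, -0.1]
grip_width: 0.0851
grasp_force: 0.0
```

Request:
send_rows --steps "1 -0.003 -0.0018 0 0 0 0.115;1 -0.003 -0.0018 0 0 0 0.115;1 -0.003 -0.0018 0 0 0 0.115;1 -0.003 -0.0018 0 0 0 0.115;1 -0.003 -0.0018 0 0 0 0.115"

```text
clock: 14.77
eef_pos: [0.4742, -0.0277, 0.1618]
tool_rot: [0.151, 0.989, -0.0, -0.002]
ft_force: [0.5, 0.8, -0.9]
grip_width: 0.0856
grasp_force: 0.0
```

Request:
send_rows --steps "1 -0.003 -0.0018 0 0 0 0.115;1 -0.003 -0.0018 0 0 0 0.115;1 -0.003 -0.0018 0 0 0 0.115;1 -0.003 -0.0018 0 0 0 0.115;1 -0.003 -0.0018 0 0 0 0.115"

```text
clock: 15.18
eef_pos: [0.4592, -0.0367, 0.1619]
tool_rot: [-0.136, 0.991, 0.0, -0.002]
ft_force: [-0.0, -0.3, 0.2]
grip_width: 0.0856
grasp_force: 0.0
```

Request:
send_rows --steps "1 0 0 0 0 0 0.115;1 0 0 0 0 0 0.115;1 0 0 0 0 0 0.04;1 0 0 0 0 0 0;1 0 0 0 0 0 0"

```text
clock: 15.6
eef_pos: [0.4598, -0.0367, 0.1624]
tool_rot: [-0.264, 0.964, 0.001, -0.002]
ft_force: [-0.4, 0.1, 0.3]
grip_width: 0.0852
grasp_force: 0.0
```

```bash
cat > m.py <<'E'
from h import *
st();grab('wrist');c=dict(load('wrist'));P=cloud(c)
hsv=cv2.cvtColor(c['frame'],cv2.COLOR_RGB2HSV)
M=R.from_quat(c['q']).as_matrix();L=(P-c['p'])@M
reg=(abs(P[...,:2]-c['p'][:2]).max(-1)<.15)&(P[...,2]>.025)&(P[...,2]<.06)&(abs(L[...,1])<.03)
for n,m in(('orange',reg&(cv2.inRange(hsv,(3,100,80),(25,255,255))>0)),('plate',reg&(hsv[...,2]>140)&(hsv[...,1]<60)&(L[...,0]<-.05)&(P[...,2]<.045))):
    Q=L[m]
    if len(Q)<10: print(n,len(Q));continue
    xs=np.linspace(Q[:,0].min(),Q[:,0].max(),6);b=[np.round(np.percentile(Q[(Q[:,0]>=a)&(Q[:,0]<=z),1],[1,99])*1000,1) for a,z in zip(xs,xs[1:])]
    print(n,len(Q),'x',np.round(Q[:,0].min()*1000,1),np.round(Q[:,0].max()*1000,1),'y edges',b,'ztop',np.median(P[m][:,2]))
E
python3 m.py
```

```text
t 15.6 tcp [ 0.4598 -0.0367  0.1624] z [-0.003  0.    -1.   ] yaz 120.6 F [-0.36  0.1   0.3 ] w 0.0852 g 0.0 j [-0.08  0.21 -0.22  1.14 -0.   -0.61]
orange 457 x -67.5 59.1 y edges [array([-14.9,  13. ]), array([-6.3, 13.6]), array([-4.7, 14.1]), array([11.6, 14. ]), array([-9.6, 14.4])] ztop 0.040298804079211215
plate 2094 x -168.1 -66.1 y edges [array([-28.6,  29.4]), array([-30. ,  10.1]), array([-18.,  17.]), array([-17.8,  16.8]), array([-18.2,  17.4])] ztop 0.03452060338723831
```

Request:
send_rows --steps "1 0 0 -0.025 0 0 0;1 0 0 -0.035 0 0 0;1 0 0 -0.035 0 0 0;1 0 0 -0.03 0 0 0;1 0 0 -0.018 0 0 0"

```text
clock: 16.07
eef_pos: [0.4581, -0.0365, 0.0174]
tool_rot: [-0.264, 0.964, 0.001, -0.003]
ft_force: [-0.6, 0.2, -0.3]
grip_width: 0.0853
grasp_force: 0.0
```

Request:
send_rows --steps "1 0 0 -0.01 0 0 0;1 0 0 0 0 0 0;0 0 0 0 0 0 0;-0.5 0 0 0 0 0 0;-1 0 0 0 0 0 0"

```text
clock: 16.48
eef_pos: [0.462, -0.0369, 0.0118]
tool_rot: [-0.265, 0.964, -0.0, 0.001]
ft_force: [0.1, -0.9, -0.3]
grip_width: 0.0517
grasp_force: 0.0
```

Request:
send_rows --steps "-1 0 0 0 0 0 0;-1 0 0 0 0 0 0;-1 0 0 0 0 0 0;-1 0 0 0 0 0 0;-1 0 0 0 0 0 0"

```text
clock: 16.9
eef_pos: [0.4619, -0.0367, 0.0119]
tool_rot: [-0.265, 0.964, -0.0, 0.001]
ft_force: [-1.8, 1.4, 5.0]
grip_width: 0.0272
grasp_force: 60.0
```

Run:
```python
from h import *
st()
```

```text
t 16.9 tcp [ 0.4619 -0.0367  0.0119] z [ 0.002  0.    -1.   ] yaz 120.7 F [-1.77  1.43  4.99] w 0.0272 g 60.0 j [-0.08  0.39 -0.42  0.75  0.   -0.62]
```

Request:
send_rows --steps "-1 0 0 0.02 0 0 0;-1 0 0 0.035 0 0 0;-1 0 0 0.04 0 0 0;-1 0 0 0.04 0 0 0;-1 0 0 0.035 0 0 0"

```text
clock: 17.32
eef_pos: [0.4605, -0.0368, 0.183]
tool_rot: [-0.265, 0.964, -0.0, 0.0]
ft_force: [1.0, -0.5, -1.1]
grip_width: 0.0271
grasp_force: 59.5
```

Request:
send_rows --steps "-1 0 0.02 0.012 0.025 -0.043 0;-1 0 0.025 0.002 0.025 -0.043 0;-1 0 0.025 0 0.025 -0.043 0;-1 0 0.025 0 0.025 -0.043 0;-1 0 0.025 0 0.025 -0.043 0"

```text
clock: 17.73
eef_pos: [0.4602, 0.084, 0.1948]
tool_rot: [-0.263, 0.957, 0.032, 0.121]
ft_force: [-0.4, -0.5, -2.0]
grip_width: 0.0268
grasp_force: 59.5
```

Request:
send_rows --steps "-1 0 0.025 0 0.025 -0.043 0;-1 0 0.025 0 0.025 -0.043 0;-1 0 0.025 0 0.025 -0.043 0;-1 0 0.025 0 0.025 -0.043 0;-1 0 0.025 0 0.025 -0.043 0"

```text
clock: 18.15
eef_pos: [0.4598, 0.2089, 0.1943]
tool_rot: [-0.257, 0.935, 0.063, 0.238]
ft_force: [0.4, -0.6, -1.7]
grip_width: 0.027
grasp_force: 59.6
```

Request:
send_rows --steps "-1 0 0.025 0 0.025 -0.043 0;-1 0 0.02 0 0.025 -0.043 0;-1 0 0.01 0 0.025 -0.043 0;-1 0 0 0 0.025 -0.044 0;-1 0 0 0 0 0 0"

```text
clock: 18.57
eef_pos: [0.457, 0.262, 0.1909]
tool_rot: [-0.25, 0.907, 0.087, 0.327]
ft_force: [-0.9, -0.6, -2.9]
grip_width: 0.0268
grasp_force: 59.7
```

Request:
send_rows --steps "-1 0 0 0 0 0 0;-1 0 0 0 0 0 0;-1 0 0 0 0 0 0;-1 0 0 0 0 0 0;-1 0 0 0 0 0 0"

```text
clock: 18.98
eef_pos: [0.4616, 0.2632, 0.1954]
tool_rot: [-0.249, 0.906, 0.087, 0.331]
ft_force: [0.5, -0.1, -2.4]
grip_width: 0.0267
grasp_force: 59.7
```

```bash
cat > peg.py <<'E'
from h import *
st();grab('wrist');c=dict(load('wrist'));P=cloud(c);save(c,'w5.png')
hsv=cv2.cvtColor(c['frame'],cv2.COLOR_RGB2HSV)
M=R.from_quat(c['q']).as_matrix();L=(P-c['p'])@M
print('R cols x',M[:,0].round(3),'y',M[:,1].round(3))
# plate
m=(hsv[...,2]>120)&(hsv[...,1]<70)&(L[...,0]<-.05)&(L[...,0]>-.13)&(abs(L[...,1])<.03)&(L[...,2]>-.04)&(L[...,2]<.01)
Q=L[m];print('plate tool',len(Q),Q.min(0).round(4),Q.max(0).round(4),np.median(Q,0).round(4))
m=((hsv[...,0]<4)|(hsv[...,0]>176))&(hsv[...,1]>150)&(P[...,2]>.15)&(P[...,0]>.5)&(P[...,1]>.25)
Q=P[m];print('red',len(Q)); 
if len(Q): print(Q.mean(0).round(4),Q.min(0).round(4),Q.max(0).round(4),'uv',np.argwhere(m).mean(0))
m=(hsv[...,2]>110)&(hsv[...,1]<60)&(P[...,2]>.03)&(P[...,2]<.24)&(P[...,0]>.48)&(P[...,1]>.23)
Q=P[m]
for _ in range(5):
    cc=np.median(Q,0);n=np.linalg.svd(Q-Q.mean(0))[2][2];n*=np.sign(n[2]);d=(Q-Q.mean(0))@n;Q=Q[abs(d)<max(.002,1.5*d.std())]
print('board',Q.mean(0),n,len(Q))
E
python3 peg.py
```

```text
t 18.98 tcp [0.4616 0.2632 0.1954] z [ 0.556  0.322 -0.766] yaz 120.5 F [ 0.5  -0.09 -2.37] w 0.0267 g 59.7 j [ 0.51 -0.1  -0.73  0.24  0.01 -0.02]
R cols x [-0.658 -0.393 -0.642] y [-0.508  0.861 -0.007]Traceback (most recent call last):
  File "peg.py", line 8, in <module>
    Q=L[m];print('plate tool',len(Q),Q.min(0).round(4),Q.max(0).round(4),np.median(Q,0).round(4))
                                     ~~~~~^^^
    return umr_minimum(a, axis, None, out, keepdims, initial, where)
ValueError: zero-size array to reduction operation minimum which has no identity
```

View pics/w5.png

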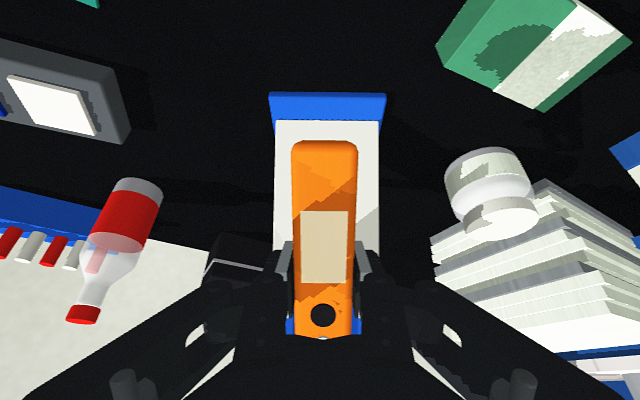

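The wrist camera sees the body at columns 292-358 and the stand's board behind it at columns 276-381, about centred. The eye is hidden from this camera, so I'll use the top and scene cameras for the eye and the peg.

```bash
cat > eye.py <<'E'
from h import *
st();o=get_obs();p=np.array(o['eef_pos']);M=R.from_quat(o['tool_rot']).as_matrix()
fwd=np.array([.865,.502,0]);lat=np.array([-.502,.865,0]);pd=np.array([-.643*.865,-.643*.502,.766]);root=np.array([.5874,.3389,.174]);px=np.cross(lat,pd)
e=p+M@[-.094,0,-.017];r=e-root
print('eye',e.round(4),'peg x,y,z',(r@px).round(4),(r@lat).round(4),(r@pd).round(4),'pegx dir',px.round(3))
for n in('top','scene'):
    grab(n);c=dict(load(n));P=cloud(c);hsv=cv2.cvtColor(c['frame'],cv2.COLOR_RGB2HSV);L=(P-p)@M
    m=(hsv[...,2]>110)&(hsv[...,1]<70)&(L[...,0]<-.06)&(L[...,0]>-.125)&(abs(L[...,1])<.03)&(L[...,2]>-.04)&(L[...,2]<.0)
    Q=L[m];print(n,'plate',len(Q))
    if len(Q)>5: print(np.percentile(Q,[2,50,98],axis=0).round(4).tolist(),np.argwhere(m).mean(0))
    m=((hsv[...,0]<5)|(hsv[...,0]>175))&(hsv[...,1]>130)&(P[...,2]>.17)&(np.linalg.norm(P[...,:2]-[.555,.32],axis=-1)<.03)
    Q=P[m]-root;print('red',len(Q),(Q.mean(0)@np.array([px,lat,pd]).T).round(4) if len(Q) else '')
E
python3 eye.py
```

```text
t 19.03 tcp [0.4615 0.2631 0.1952] z [ 0.556  0.322 -0.766] yaz 120.6 F [ 1.21 -0.04 -2.6 ] w 0.0271 g 59.7 j [ 0.51 -0.1  -0.73  0.24  0.01 -0.02]
eye [0.5139 0.2946 0.2686] peg x,y,z -0.0049 -0.0014 0.1277 pegx dir [0.663 0.385 0.643]
top plate 241
[[-0.1135, -0.0188, -0.0253], [-0.0857, -0.0012, -0.0219], [-0.065, 0.0165, -0.0135]] [181.95850622 223.65145228]
red 16 [ 0.0015 -0.0002  0.061 ]
scene plate 119
[[-0.117, -0.0189, -0.0204], [-0.1127, -0.0038, -0.0135], [-0.0711, 0.0166, -0.0102]] [183.83193277 401.39495798]
red 26 [0.0034 0.0002 0.0563]
```

Request:
send_rows --steps "-1 0.0023 0.0036 0.0032 0 0 0;-1 0.0056 0.0032 -0.0077 0 0 0;-1 0.0056 0.0032 -0.0077 0 0 0;-1 0.0056 0.0032 -0.0077 0 0 0;-1 0.0056 0.0032 -0.0077 0 0 0"

```text
clock: 19.55
eef_pos: [0.4862, 0.2802, 0.1674]
tool_rot: [-0.249, 0.906, 0.087, 0.331]
ft_force: [-0.5, 0.1, -3.1]
grip_width: 0.0271
grasp_force: 59.7
```

Request:
send_rows --steps "-1 0.0056 0.0032 -0.0077 0 0 0;-1 0 0 0 0 0 0;-1 0 0 0 0 0 0;-1 0 0 0 0 0 0;-1 0 0 0 0 0 0"

```text
clock: 19.97
eef_pos: [0.4913, 0.283, 0.1602]
tool_rot: [-0.249, 0.906, 0.087, 0.331]
ft_force: [0.2, 0.5, -2.2]
grip_width: 0.027
grasp_force: 59.6
```

```bash
python3 eye.py
python3 - <<'E'
from h import *
a=load('top')['frame'][150:215,195:275];b=load('scene')['frame'][170:260,350:460]
cv2.imwrite('pics/x6.png',np.hstack([cv2.resize(a,(480,390),interpolation=2)[:, :400],cv2.resize(b,(390,390),interpolation=2)])[...,::-1])
E
```

```text
t 19.97 tcp [0.4913 0.283  0.1602] z [ 0.556  0.323 -0.766] yaz 120.6 F [ 0.21  0.47 -2.19] w 0.027 g 59.6 j [ 0.52  0.03 -0.72  0.11  0.   -0.01]
eye [0.5436 0.3145 0.2337] peg x,y,z -0.0 0.0009 0.0779 pegx dir [0.663 0.385 0.643]
top plate 220
[[-0.1133, -0.0189, -0.0252], [-0.0863, -0.0012, -0.0218], [-0.0648, 0.0164, -0.013]] [173.79090909 219.7       ]
red 6 [-0.0005  0.0004  0.0651]
scene plate 112
[[-0.1174, -0.0188, -0.0203], [-0.1127, -0.0054, -0.0142], [-0.0691, 0.0162, -0.0103]] [203.75892857 404.4375    ]
red 24 [0.0037 0.0003 0.0562]
```

View pics/x6.png

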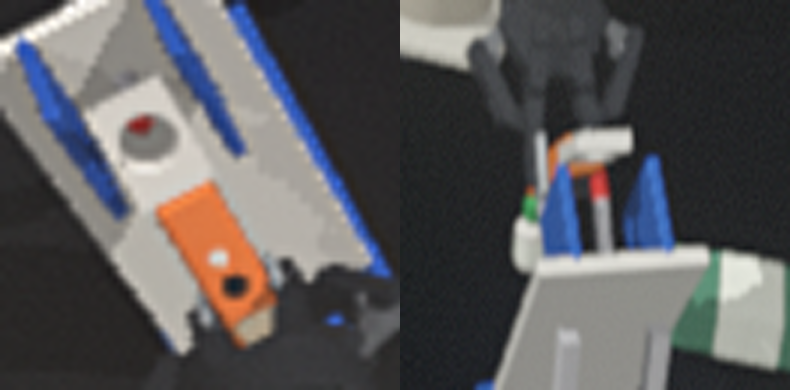

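The left crop shows the red peg tip through the eye hole at (140,125). The right crop shows the plate just above the tip, between the guards. Inserting now.

Request:
send_rows --steps "-1 0.0028 0.0016 -0.0038 0 0 0;-1 0.0028 0.0016 -0.0038 0 0 0;-1 0.0028 0.0016 -0.0038 0 0 0;-1 0.0028 0.0016 -0.0038 0 0 0;-1 0.0028 0.0016 -0.0038 0 0 0"

```text
clock: 20.48
eef_pos: [0.5054, 0.291, 0.1398]
tool_rot: [-0.249, 0.906, 0.087, 0.33]
ft_force: [-0.5, -0.8, -2.1]
grip_width: 0.027
grasp_force: 59.6
```

Request:
send_rows --steps "-1 0.0028 0.0016 -0.0038 0 0 0;-1 0.0028 0.0016 -0.0038 0 0 0;-1 0.0028 0.0016 -0.0038 0 0 0;-1 0 0 0 0 0 0;-1 0 0 0 0 0 0"

```text
clock: 20.9
eef_pos: [0.5135, 0.2956, 0.1285]
tool_rot: [-0.249, 0.906, 0.087, 0.33]
ft_force: [-0.3, -0.2, -2.3]
grip_width: 0.027
grasp_force: 59.6
```

```bash
python3 eye.py
```

```text
t 20.9 tcp [0.5135 0.2956 0.1285] z [ 0.555  0.322 -0.767] yaz 120.6 F [-0.29 -0.16 -2.32] w 0.027 g 59.6 j [ 0.52  0.14 -0.71  0.02  0.   -0.01]
eye [0.566  0.3272 0.2018] peg x,y,z -0.0008 0.0006 0.037 pegx dir [0.663 0.385 0.643]
top plate 214
[[-0.1135, -0.019, -0.0262], [-0.0867, -0.0011, -0.0217], [-0.0649, 0.0162, -0.0116]] [168.68691589 218.35981308]
red 16 [ 0.0012 -0.0001  0.0601]
scene plate 130
[[-0.1179, -0.019, -0.0268], [-0.1127, -0.0008, -0.0145], [-0.0623, 0.0268, -0.0005]] [220.87692308 407.71538462]
red 25 [0.0037 0.0003 0.0565]
```

Request:
send_rows --steps "-1 0.0028 0.0016 -0.0025 0.0186 -0.0321 0;-1 0.0028 0.0016 -0.0025 0.0186 -0.0321 0;-1 0.0027 0.0016 -0.0025 0.0186 -0.0321 0;-1 0.0027 0.0016 -0.0025 0.0186 -0.0321 0;-1 0.0027 0.0016 -0.0025 0.0186 -0.0321 0"

```text
clock: 21.42
eef_pos: [0.5275, 0.3038, 0.1175]
tool_rot: [-0.239, 0.871, 0.109, 0.414]
ft_force: [1.9, -0.4, -2.2]
grip_width: 0.0272
grasp_force: 59.7
```

Request:
send_rows --steps "-1 0.0027 0.0016 -0.0025 0.0186 -0.0321 0;-1 0.0027 0.0016 -0.0025 0.0186 -0.0321 0;-1 0.0027 0.0016 -0.0025 0.0186 -0.0321 0;-1 0 0 0 0 0 0;-1 0 0 0 0 0 0"

```text
clock: 21.83
eef_pos: [0.535, 0.3082, 0.1081]
tool_rot: [-0.233, 0.848, 0.121, 0.46]
ft_force: [0.2, 0.0, -2.3]
grip_width: 0.0269
grasp_force: 59.7
```

```bash
python3 eye.py
```

```text
t 21.83 tcp [0.535  0.3082 0.1081] z [ 0.724  0.42  -0.548] yaz 120.5 F [ 0.2   0.02 -2.28] w 0.0269 g 59.7 j [ 0.52  0.34 -0.96 -0.72  0.   -0.01]
eye [0.5667 0.3277 0.1961] peg x,y,z -0.0038 0.0007 0.032 pegx dir [0.663 0.385 0.643]
top plate 203
[[-0.1144, -0.019, -0.0262], [-0.0908, -0.0022, -0.0222], [-0.0644, 0.0166, -0.0134]] [168.62068966 218.41871921]
red 16 [ 0.0013 -0.0001  0.0606]
scene plate 184
[[-0.1173, -0.0183, -0.0293], [-0.1056, -0.0004, -0.0117], [-0.0681, 0.0269, -0.0014]] [222.63043478 407.85869565]
red 25 [0.004  0.0002 0.0565]
```

Request:
send_rows --steps "-1 0.0009 0.0005 -0.0015 0.0055 -0.0095 0;-1 0.0009 0.0005 -0.0015 0.0055 -0.0095 0;-1 0.0009 0.0005 -0.0015 0.0055 -0.0095 0;-1 0.0009 0.0005 -0.0015 0.0055 -0.0095 0;-1 0 0 0 0 0 0"

```text
clock: 22.35
eef_pos: [0.5398, 0.3109, 0.1042]
tool_rot: [-0.23, 0.837, 0.127, 0.48]
ft_force: [0.8, 0.8, -1.0]
grip_width: 0.0275
grasp_force: 59.8
```

Request:
send_rows --steps "-0.4 0 0 0 0 0 0;-0.2 0 0 0 0 0 0;0 0 0 0 0 0 0;0.3 0 0 0 0 0 0;1 0 0 0 0 0 0"

```text
clock: 22.77
eef_pos: [0.5393, 0.3106, 0.1039]
tool_rot: [-0.23, 0.837, 0.126, 0.48]
ft_force: [-0.1, 0.5, -0.0]
grip_width: 0.0654
grasp_force: 0.0
```

Request:
send_rows --steps "1 0 0 0 0 0 0;1 0 0 0 0 0 0;1 0 0 0 0 0 0;1 0 0 0 0 0 0;1 0 0 0 0 0 0"

```text
clock: 23.18
eef_pos: [0.5389, 0.3104, 0.103]
tool_rot: [-0.23, 0.837, 0.126, 0.48]
ft_force: [-0.4, 0.8, -0.7]
grip_width: 0.085
grasp_force: 0.0
```

Request:
send_rows --steps "1 -0.0075 -0.0043 0.005 0 0 0;1 -0.015 -0.0087 0.01 0 0 0;1 -0.0225 -0.013 0.015 0 0 0;1 -0.0225 -0.013 0.015 0 0 0;1 -0.0225 -0.013 0.015 0 0 0"

```text
clock: 23.6
eef_pos: [0.4638, 0.2668, 0.175]
tool_rot: [-0.232, 0.843, 0.124, 0.47]
ft_force: [0.9, -0.3, 0.0]
grip_width: 0.0855
grasp_force: 0.0
```

Request:
send_rows --steps "1 -0.0225 -0.013 0.015 0 0 0;1 -0.0225 -0.013 0.015 0 0 0;1 -0.015 -0.0087 0.01 0 0 0;1 0 0 0 0 0 0;1 0 0 0 0 0 0"

```text
clock: 24.02
eef_pos: [0.4119, 0.2367, 0.2265]
tool_rot: [-0.232, 0.844, 0.123, 0.467]
ft_force: [-0.1, 0.5, -0.7]
grip_width: 0.0854
grasp_force: 0.0
```

Run:
```python
from h import *
st();root=np.array([.5874,.3389,.174]);n=np.array([-.748,-.435,.5]);lat=np.array([-.502,.865,0]);dn=np.array([-.4325,-.251,-.866])
for nm in('top','wrist'):
    grab(nm);c=dict(load(nm));P=cloud(c);hsv=cv2.cvtColor(c['frame'],cv2.COLOR_RGB2HSV)
    B=(P-root)@np.array([dn,lat,n]).T
    near=(abs(B[...,1])<.06)&(B[...,2]>.012)&(B[...,2]<.08)&(abs(B[...,0])<.25)
    m=near&(cv2.inRange(hsv,(3,100,80),(25,255,255))>0);Q=B[m]
    if len(Q)>5: print(nm,'orange',len(Q),np.percentile(Q,[2,50,98],axis=0).round(4).tolist())
a=load('top')['frame'][130:230,180:280];b=load('wrist')['frame']
cv2.imwrite('pics/x7.png',np.hstack([cv2.resize(a,(340,340),interpolation=2),cv2.resize(b,(460,340))])[...,::-1])
```

```text
t 24.02 tcp [0.4119 0.2367 0.2265] z [ 0.732  0.425 -0.533] yaz 120.5 F [-0.15  0.48 -0.66] w 0.0854 g 0.0 j [ 0.52 -0.32 -1.09 -0.21  0.01 -0.02]
top orange 259 [[0.026, -0.0146, 0.0301], [0.0705, -0.0027, 0.0367], [0.1449, 0.0121, 0.0401]]
wrist orange 2116 [[0.0265, -0.013, 0.0336], [0.0812, -0.0003, 0.0357], [0.1478, 0.0125, 0.0374]]
```

View pics/x7.png

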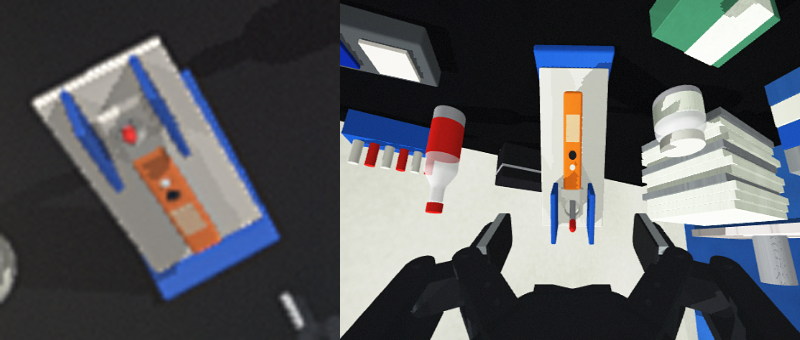

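The probe hangs flat on the board. In the right half the peg passes through its eye at (572,205) with the body below, and the orange top measures 36 mm off the board. The gripper is clear, so I'm handing in.

```bash
python3 -c "
from workcell import *
print(job_done())"
```

```text
the job is handed in; nothing more can be done
None
```

The probe touched the white tile, then the blue one, was set down level on the mat and regripped by its body, and now hangs on the peg against the board; I handed the job in at about 24 s, and no verdict was returned.

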